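Roll the dough roller to its parking line

TASK

Park the wooden dough roller for the next loaf: push on it sideways with the fingertips so that it rolls gently across the white tray and comes to rest right over the red line, lying along it and not past either end of the line. Only push or press it, never pinch or lift it, and leave the jar, dish, scoop and paddle as they are.

Things in the scene. Friction and masses are not known exactly. Their poses are not given: they have to be found in the camera images.
- roller: Loose wooden dough roller, a plain cylinder 44 mm in diameter, 150 mm long, 160 g, on the tray, axis 26 mm above the worktop, 100 to 200 mm left or right of the line, up to 5 degrees askew. Origin at its middle, on the axis; x along the axis, y and z turn as it rolls. Smooth (friction about 0.35); at 40 mm/s it coasts a few mm. Pushed from behind near mid-height it rolls; very high up a finger may wedge. It keeps its heading as it rolls.
- line: Flat red strip, the marked line, 240 mm long, 12 mm wide, under 1 mm thick, fixed on the tray floor; no obstacle, the roller rests at the same height on it. Origin at its middle, 4 mm above the worktop; x along the strip, y across it (the way to roll, towards +y or -y as the start has it).
- tray: Fixed white acrylic tray on the worktop, 340 mm (x) by 600 mm (y) outside, its floor 4 mm thick, its rim 4 mm thick and 16 mm high above the worktop. Origin under its centre at worktop height; its long side is y.
- jar: Loose glass storage jar with steel screw-top lid, standing in one corner region of the tray: 76 mm in diameter, 106 mm high. Origin at the centre of its underside. Not to be disturbed.
- dish: Loose small terracotta dish, 84 mm across the rim, 32 mm high, in another corner region. Origin at the centre of its underside. Not to be disturbed.
- scoop: Loose grey plastic scoop, 120 mm long along its x (blade towards +x, handle towards -x), 52 mm wide, 28 mm high, in another corner region. Origin on its underside, where handle and blade meet. Not to be disturbed.
- paddle: Loose black loaf machine paddle: hub 26 mm in diameter and 26 mm high, blade reaching 59 mm from the hub's axis along +x, 22 mm high, in another corner region. Origin at the centre of the hub's underside. Not to be disturbed.
Things that resemble listed ones, but are neither listed nor needed, are in the scene too. Of the things like the roller, leave any that is blue; of the rest the smaller one is meant.

How it is judged:
By the outcome, as a careful person would: the job done as asked, in the order asked, and still so for the second after the job is handed in, with the robot touching nothing.
It also fails if it takes over 40 s, if anything falls off the work surface, if the arm or the gripper's body presses on something with over 40 N, if the wrist force passes 120 N, or if a joint passes its speed limit or range.

ROBOT

A 6-joint arm with a two-finger parallel gripper is mounted at the origin on the work surface. World frame = base frame: x ahead of the robot, y to its left, z up, the work surface at z = 0. Lengths are in m, angles in degrees, forces in N, time in s.
With the tool pointing down it reaches from about 0.4 to 0.825 m from the base axis. Payload 7 kg.
Tool frame: the origin (TCP) lies midway between the tips of the shut fingers; the grasp point (between the pads) lies 19 mm behind it; x points along the fingers, z is the direction in which the jaws open and shut, and the axes are right-handed (so a half turn about x gives the same grasp; the last joint's range is limited). The gripper opens to 88 mm and grips with 3 to 60 N. Pads are 19 mm wide; open, the fingers measure 130 mm over their backs; the gripper's body (78 mm by 193 mm) begins 47 mm behind the grasp point.
Start: joints at [-57.061, 20.546, 0.682, 0, -70.136, -16.507], TCP at [0.191, -0.647, 0.227] pointing down, gripper open.
Joint ranges: [-176.03, 176.03], [-82.01, 121.73], [-58.28, 71.71], [-173.87, 95.51], [-174.79, -0.11], [-173.66, 173.66]. Speed limits (degrees/s): [136.94, 136.94, 172.46, 180, 180, 180].

INTERFACE

Orientations are given as [roll, pitch, yaw] about the fixed x, y, z axes, in that order (R = Rz(yaw) Ry(pitch) Rx(roll)).
In Python, from plant import ctrl gives the robot as it stands. The module is installed in compiled form; this text tells all that it offers.
- The arm moves only by the tool servo_tool, never from a script. Its argument "deltas" is a list of rows, each a list of 3 entries, a list of its own where there are three numbers: the turn, a rotation vector about the tool's x, y, z in degrees, then the shift along the tool's x, y, z in cm, then the finger opening in cm, from 0 to 8.76. A call has 1 to 5 rows; each row is the pose to reach, as a shift and turn from the pose measured when the call began, along the tool's axes at that moment; what a row does not reach only later rows make up. A row lasts 1/10 s, in which the tool goes at most 50 mm and 8.59 degrees, less where a joint would pass 70% of its speed; a pose out of reach is approached as far as the arm can. A call with a gripper value outside its range is refused whole. The fingers move at their own pace and stop on an object; the grip force is fixed at half the most. Time passes only in rows, so rows that repeat a pose let the fingers close. It gives the time, the measured TCP pose, the force and the opening at its end, in the units of the state.
- ctrl.get_obs(): the state, without advancing time (a new reading comes with each control period).
- ctrl.snapshot(name): name is "side" or "top" or "wrist"; returns a dict with "image" (480x640x3 uint8, red, green, blue), "vertical_fov" (degrees; the focal length in pixels is half the picture's height over the tangent of half this angle, whatever the lens; pixels are square), "cx", "cy" (the principal point, pixels), "rvec" (rotation vector, rad) and "tvec" (3), from world to camera coordinates, as OpenCV has them. Camera axes: x right, y down, z forward; pixel columns grow to the right and rows downward; lengths in m; the calibration is good to about 2 mm. The wrist camera is an equidistant fisheye: a pixel r from the principal point sees the ray r / f radians off the axis. A picture is of the moment at which its call begins. There is no depth.
- ctrl.close_job(): hands the job in, once; it reports no verdict.
The state is a dict: "clock": time; "joint_pos": joint angles; "qvel": joint speeds; "tau": joint torques, N m; "tool_pos": TCP position; "orientation": TCP orientation; "force": force on the tool from outside, world axes, zero at the start; "moment": the same for the moment, N m; "opening": finger opening in m.
Only numpy, scipy, OpenCV 4.12 (cv2) and the standard library are available. Lean on these libraries where they do the work, as an engineer would, in place of code of your own. Each camera call takes 0.05 s, during which the arm holds its last target. There are 200 camera calls.

## Working session

There is one attempt and no reset: what is moved stays moved. The work goes in short steps, Python scripts to look and compute and a tool call to move; the robot and the scene stay as the last step left them, time stands still between calls to the robot, and variables do not carry over. Pictures are saved under pics/ and viewed, on a budget of 10 in all, crops included, one or two more only if the job needs it, and the job is handed in when it is done.

Besides the shell and the picture viewer there is one more tool, called after "Call:" as name(argument=value, ...), one argument or row to a line, values as JSON. servo_tool: Moves the arm, as the interface text tells. Its arguments: {"type":"object","properties":{"deltas":{"type":"array","items":{"type":"array"}}},"required":["deltas"]}

```bash
mkdir -p pics; cat > h.py <<'E'
import numpy as np, cv2
from plant import ctrl
def snap(name,fn=None):
    s=ctrl.snapshot(name)
    if fn: cv2.imwrite('pics/'+fn,s['image'][:,:,::-1])
    return s
def ray(s,uv):
    f=240/np.tan(np.radians(s['vertical_fov'])/2)
    R=cv2.Rodrigues(np.array(s['rvec'],float))[0]; t=np.array(s['tvec'],float).ravel()
    uv=np.atleast_2d(uv).astype(float)
    d=np.c_[(uv[:,0]-s['cx'])/f,(uv[:,1]-s['cy'])/f,np.ones(len(uv))]
    return -R.T@t, d@R
def plane(s,uv,z):
    o,d=ray(s,uv); return o+d*((z-o[2])/d[:,2])[:,None]
E
python3 - <<'E'
from h import *
s=snap('top','top1.png');print({k:v for k,v in s.items() if k!='image'})
snap('side','side1.png');print(ctrl.get_obs())
E
```

```text
{'vertical_fov': 42.23279552121343, 'cx': 319.3931005779627, 'cy': 234.8008539399947, 'rvec': array([ 2.2097495 , -2.15863286,  0.0612262 ]), 'tvec': array([0.09743805, 0.48384536, 1.24612386])}
{'clock': 0.1, 'joint_pos': array([-5.70615851e+01,  2.05857351e+01,  6.40192545e-01, -1.69895998e-02,
       -7.01340103e+01, -1.65053479e+01]), 'qvel': array([ 0.02745659, -0.1971255 ,  0.12502723,  0.03558336,  0.01934884,
       -0.07654043]), 'tau': array([-1.51527587e-03, -5.84163880e+01,  2.93750328e+01,  7.01551124e+00,
        1.01531067e-02, -7.89420778e-05]), 'tool_pos': array([ 0.19079519, -0.64704132,  0.22574561]), 'orientation': array([  5.15400353,  89.91885921, 111.58128598]), 'force': array([ 0.49998997, -0.3355873 ,  0.07076644]), 'moment': array([0.05015207, 0.00457034, 0.0211885 ]), 'opening': 0.0876062494993709}
```

View pics/top1.png

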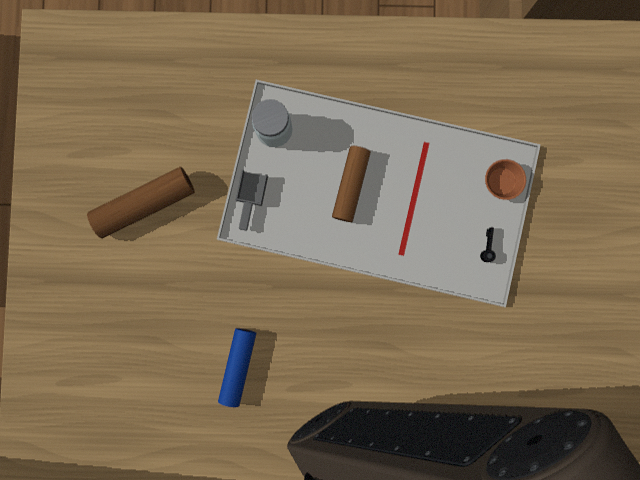

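View pics/side1.png

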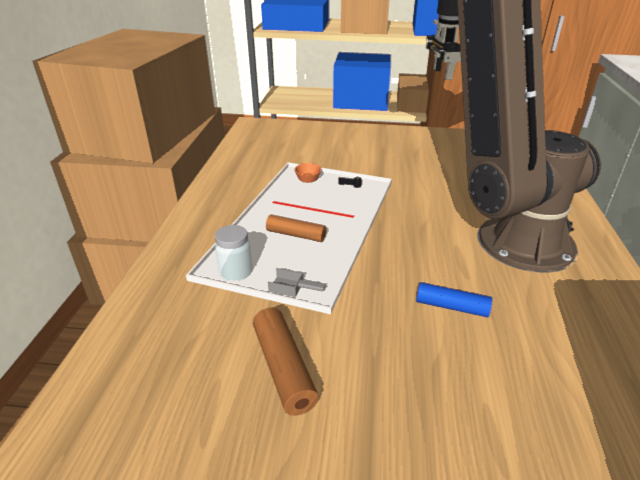

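In the top view, three things look like the roller: brown on the tray at (351,184), a larger brown one off the tray at (140,203), and a blue one at (237,367). The one meant is at (351,184), because it is brown, on the tray and the smaller of the two. The red line runs from (426,143) to (402,254), the jar is at (271,123), the scoop at (250,200), the dish at (506,179) and the paddle at (489,245).

```bash
cat >> h.py <<'E'
def big(m):
    c=max(cv2.findContours(m.astype(np.uint8),0,1)[0],key=cv2.contourArea)
    return c[:,0,:]
def masks(s):
    im=s['image']; hsv=cv2.cvtColor(im,cv2.COLOR_RGB2HSV); H,S,V=[hsv[...,i].astype(int) for i in range(3)]
    line=((H<6)|(H>174))&(S>170)&(V>120)
    roll=(H<16)&(S>110)&~line
    box=np.zeros(H.shape,bool); box[100:290,280:480]=1
    return roll&box, line&box
def rect(s,c,z):
    P=plane(s,c,z)
    r=cv2.minAreaRect((P[:,:2]*1000).astype(np.float32))
    b=cv2.boxPoints(r); e=[b[1]-b[0],b[2]-b[1]]; e.sort(key=np.linalg.norm)
    a=e[1] if e[1][0]>0 else -e[1]
    return np.array(r[0]),np.degrees(np.arctan2(a[1],a[0])),np.linalg.norm(e[1]),np.linalg.norm(e[0])
def measure(s):
    m,l=masks(s)
    R=rect(s,big(m),0.030); L=rect(s,big(l),0.0045)
    print('roller',R,'\nline',L)
    u=np.array([np.cos(np.radians(L[1])),np.sin(np.radians(L[1]))]); d=R[0]-L[0]
    print('along',d@u,'across(left+)',u[0]*d[1]-u[1]*d[0],'skew',R[1]-L[1])
    return R,L
E
python3 - <<'E'
from h import *
s=snap('top');measure(s)
im=s['image'];m,l=masks(s)
o=im.copy()
for k in(m,l): cv2.drawContours(o,[big(k)[:,None]],-1,(0,255,0),1)
cv2.imwrite('pics/crop.png',cv2.resize(o[70:320,200:560],None,fx=2.2,fy=2.2)[:,:,::-1])
print(plane(s,[[140,203],[237,367]],.03), plane(s,[[257,81],[540,146],[507,306],[219,238]],.016))
print(plane(s,[[271,123]],.1),plane(s,[[250,190],[245,225],[506,179],[489,245]],.02))
from scipy.spatial.transform import Rotation as Ro
print(Ro.from_euler('xyz',ctrl.get_obs()['orientation'],degrees=True).as_matrix().round(3))
E
```

```text
roller (array([586.5847168 ,  47.56517029]), np.float32(-13.040437), np.float32(151.99039), np.float32(42.066597)) 
line (array([562.12957764, -82.47569275]), np.float32(-11.90986), np.float32(237.4587), np.float32(9.988097))
along -2.908162398110562 across(left+) 132.28840640072576 skew -1.1305771
[[0.53649664 0.47239512 0.03      ]
 [0.21408274 0.26575728 0.03      ]] [[ 0.79678132  0.24513822  0.016     ]
 [ 0.67374817 -0.33785895  0.016     ]
 [ 0.34669934 -0.27192514  0.016     ]
 [ 0.47019715  0.31263834  0.016     ]]
[[0.68882321 0.20588712 0.1       ]] [[ 0.56929044  0.25211149  0.02      ]
 [ 0.49760461  0.26005347  0.02      ]
 [ 0.60353144 -0.26765975  0.02      ]
 [ 0.46847918 -0.23401206  0.02      ]]
[[-0.001 -0.959 -0.283]
 [ 0.001 -0.283  0.959]
 [-1.     0.     0.001]]
```

View pics/crop.png

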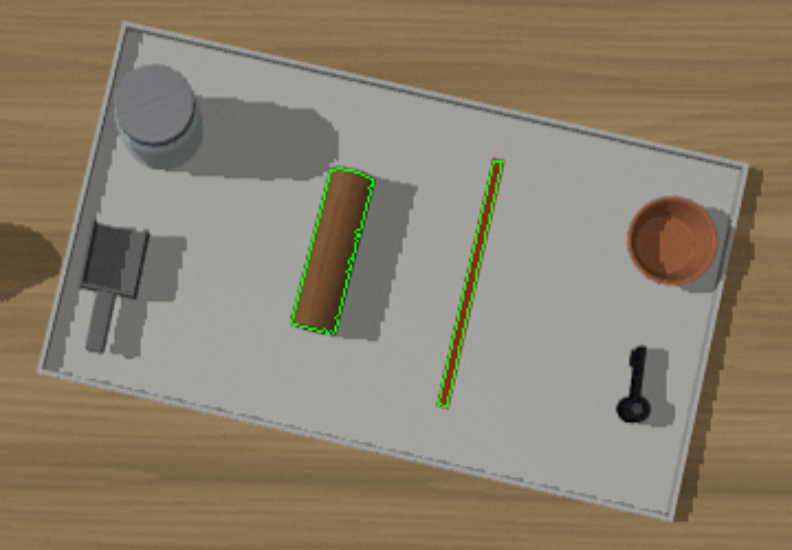

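The crop confirms it: the roller's outline runs from (350,170) to (315,330) in the crop. The roller is 132 mm to the left (+y) of the line, skewed about 1°, and 3 mm off along the line. I'll come in behind it with the open fingers spread along its axis, then push towards -y.

```bash
cat >> h.py <<'E'
from scipy.spatial.transform import Rotation as Ro
L0=np.array([.5621,-.0825]); YAW=-11.9
u=np.array([np.cos(np.radians(YAW)),np.sin(np.radians(YAW))]); v=np.array([-u[1],u[0]])
def goto(a,b,z):
    """offset in tool axes to line-frame (along a, across b) mm, height z mm, tool down, tool z=-u"""
    o=ctrl.get_obs(); R=Ro.from_euler('xyz',o['orientation'],degrees=True)
    p=np.r_[L0+a/1000*u+b/1000*v,z/1000]
    G=Ro.from_matrix(np.c_[[0,0,-1],np.r_[-v,0],np.r_[-u,0]])
    d=o['tool_pos'][:2]-L0
    print('now a,b',d@u*1000,d@v*1000,'z',o['tool_pos'][2]*1000,'F',o['force'].round(1),'t',o['clock'])
    print('turn',(R.inv()*G).as_rotvec(degrees=True).round(2),'shift cm',(R.inv().apply(p-o['tool_pos'])*100).round(2))
E
python3 -c "
from h import *
goto(-3,185,180)"
```

```text
now a,b -246.89944758935684 -629.0141333451294 z 225.84997815255468 F [ 0.5 -0.3 -0.3] t 0.15
turn [-6.167e+01  7.000e-02  3.000e-02] shift cm [  4.65 -60.1   60.07]
```

Call:
servo_tool(
  deltas=[
    [[-3.5,0,0],[0,-3.3,3.3],8.7],
    [[-7,0,0],[0,-6.6,6.6],8.7],
    [[-10.5,0,0],[0,-10,10],8.7],
    [[-14,0,0],[0,-13.3,13.3],8.7],
    [[-17.5,0,0],[0,-16.6,16.6],8.7],
  ],
)

```text
clock: 0.65
tool_pos: [0.3035, -0.4392, 0.2259]
orientation: [-12.1, 89.9, 111.9]
force: [1.6, 0.3, 0.0]
opening: 0.0872
```

```bash
python3 -c "
from h import *
goto(-3,185,180)"
```

```text
now a,b -179.50544217901427 -402.3384598687812 z 225.85620225468668 F [1.6 0.3 0. ] t 0.65
turn [-44.04   0.07   0.05] shift cm [  4.64 -54.49  28.14]
```

Call:
servo_tool(
  deltas=[
    [[-3.5,0,0],[0,-4.2,2.1],8.7],
    [[-7,0,0],[0,-8.4,4.3],8.7],
    [[-10.5,0,0],[0,-12.6,6.5],8.7],
    [[-14,0,0],[0,-16.8,8.7],8.7],
    [[-17.5,0,0],[0,-21,10.8],8.7],
  ],
)

```text
clock: 1.15
tool_pos: [0.4174, -0.2302, 0.2262]
orientation: [-47.5, 89.9, 94.2]
force: [0.1, -0.6, 0.9]
opening: 0.0871
```

```bash
python3 -c "
from h import *
goto(-3,185,180)"
```

```text
now a,b -111.17290752318867 -174.38272307268556 z 226.2409060394876 F [ 0.1 -0.6  0.9] t 1.15
turn [-26.4    0.04   0.07] shift cm [  4.67 -37.     6.28]
```

Call:
servo_tool(
  deltas=[
    [[-4,0,0],[0,-4.7,0.8],8.7],
    [[-8,0,0],[0,-9.4,1.6],8.7],
    [[-12,0,0],[0,-14.1,2.4],8.7],
    [[-16,0,0],[0,-18.8,3.2],8.7],
    [[-20,0,0],[0,-23.5,4],8.7],
  ],
)

```text
clock: 1.65
tool_pos: [0.5321, -0.019, 0.2266]
orientation: [-79.9, 89.9, 81.9]
force: [0.9, -1.1, 0.5]
opening: 0.0871
```

```bash
python3 -c "
from h import *
goto(-3,187,150)"
```

```text
now a,b -42.463293995171355 55.98316669485035 z 226.64024217670058 F [ 0.9 -1.1  0.5] t 1.65
turn [-6.21  0.01  0.09] shift cm [  7.68 -13.44  -2.51]
```

Call:
servo_tool(
  deltas=[
    [[-3,0,0],[0,-4.5,-0.8],8.7],
    [[-6.2,0,0.1],[1,-9,-1.6],8.7],
    [[-6.2,0,0.1],[3,-13.4,-2.5],8.7],
    [[-6.2,0,0.1],[6,-13.4,-2.5],8.7],
    [[-6.2,0,0.1],[7.7,-13.4,-2.5],8.7],
  ],
)

```text
clock: 2.15
tool_pos: [0.5966, 0.1019, 0.1467]
orientation: [29.2, 89.8, -162.7]
force: [0.7, -0.6, -0.3]
opening: 0.0871
```

```bash
python3 -c "
from h import *
goto(-3,187,16)
snap('side','side2.png')"
```

```text
now a,b -4.297363055797498 187.5254924067935 z 146.67768976471694 F [ 0.7 -0.6 -0.3] t 2.15
turn [ 0.07  0.2  -0.11] shift cm [13.07  0.03 -0.18]
```

View pics/side2.png

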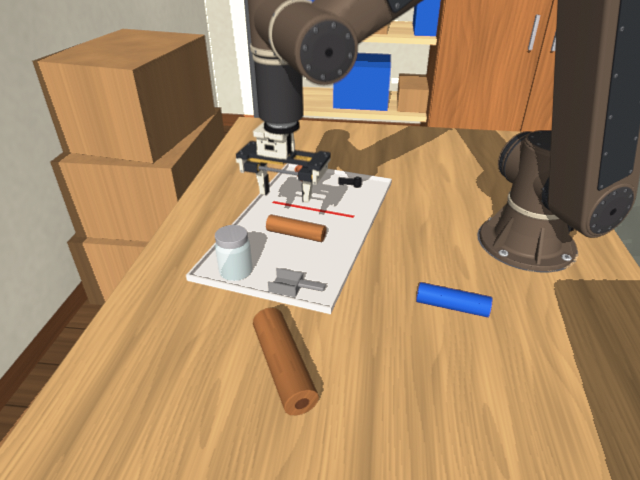

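The side view shows the open fingers with tips at about (266,192) and (307,200), above and beside the tray. The roller is at (296,228), the jar at (233,253), and nothing has moved. I'll check the calibration by projection before going down.

```bash
python3 - <<'E'
from h import *
s=snap('side');f=240/np.tan(np.radians(s['vertical_fov'])/2)
K=np.array([[f,0,s['cx']],[0,f,s['cy']],[0,0,1.]])
def P(p): return cv2.projectPoints(np.array(p,float).reshape(-1,3),s['rvec'],s['tvec'],K,None)[0][:,0].round(0)
o=ctrl.get_obs()['tool_pos']; U=np.r_[u,0]
print('tips',P([o-.05*U,o+.05*U]),'roller',P([.5866,.0476,.026]))
lo=np.r_[o[:2],.016]
print('tips low',P([lo-.05*U,lo+.05*U]))
print('line ends',P([np.r_[L0,.004]-.12*U,np.r_[L0,.004]+.12*U]),'jar top',P([.6888,.2059,.106]))
E
```

```text
tips [[307. 201.]
 [267. 194.]] roller [[296. 228.]]
tips low [[308. 247.]
 [270. 240.]]
line ends [[355. 217.]
 [273. 202.]] jar top [[237. 235.]]
```

The projections match, so I'm going down behind the roller.

Call:
servo_tool(
  deltas=[
    [[0,0.2,-0.1],[3.5,0,-0.2],8.7],
    [[0,0.2,-0.1],[7,0,-0.2],8.7],
    [[0,0.2,-0.1],[10.5,0,-0.2],8.7],
    [[0,0.2,-0.1],[12.4,0,-0.2],8.7],
    [[0,0.2,-0.1],[13,0,-0.2],8.7],
  ],
)

```text
clock: 2.75
tool_pos: [0.5961, 0.0991, 0.0153]
orientation: [41.7, 89.7, -150.2]
force: [-0.1, -0.7, -0.1]
opening: 0.0869
```

```bash
python3 -c "
from h import *
goto(-3,170,16)
measure(snap('top'))"
```

```text
now a,b -4.162145494919982 184.7041798553699 z 15.329419369027915 F [-0.1 -0.7 -0.1] t 2.75
turn [-0.03  0.21 -0.19] shift cm [-0.06  1.47 -0.12]
roller (array([586.0166626 ,  48.02086639]), np.float32(-13.243942), np.float32(152.37604), np.float32(42.280064)) 
line (array([562.35858154, -82.51983643]), np.float32(-11.925446), np.float32(236.05316), np.float32(9.974725))
along -3.8272875474237935 across(left+) 132.61196248759416 skew -1.3184967
```

Call:
servo_tool(
  deltas=[
    [[0,0.2,-0.2],[0,0.3,-0.1],8.7],
    [[0,0.2,-0.2],[0,0.6,-0.1],8.7],
    [[0,0.2,-0.2],[0,0.9,-0.1],8.7],
    [[0,0.2,-0.2],[0,1.2,-0.1],8.7],
    [[0,0.2,-0.2],[0,1.5,-0.1],8.7],
  ],
)

```text
clock: 3.3
tool_pos: [0.5946, 0.0842, 0.0163]
orientation: [-134.4, 89.9, 33.7]
force: [-0.3, -0.3, 0.5]
opening: 0.0868
```

Call:
servo_tool(
  deltas=[
    [[0,0,0],[0,0.3,0],8.7],
    [[0,0,0],[0,0.6,0],8.7],
    [[0,0,0],[0,0.9,0],8.7],
    [[0,0,0],[0,1.2,0],8.7],
    [[0,0,0],[0,1.5,0],8.7],
  ],
)

```text
clock: 3.8
tool_pos: [0.5914, 0.0693, 0.0162]
orientation: [-134.1, 89.9, 34.0]
force: [-0.0, -0.3, 0.1]
opening: 0.0869
```

Call:
servo_tool(
  deltas=[
    [[0,0,0],[0,0.3,0],8.7],
    [[0,0,0],[0,0.6,0],8.7],
    [[0,0,0],[0,0.9,0],8.7],
    [[0,0,0],[0,1.2,0],8.7],
    [[0,0,0],[0,1.5,0],8.7],
  ],
)

```text
clock: 4.3
tool_pos: [0.5882, 0.0544, 0.0162]
orientation: [-133.9, 89.9, 34.1]
force: [0.5, 0.5, -0.3]
opening: 0.0868
```

```bash
python3 -c "
from h import *
goto(-3,40,16)
s=snap('top','top2.png');measure(s)"
```

```text
now a,b -2.6498144109964143 139.3483029336493 z 16.219890344677378 F [ 0.5  0.5 -0.3] t 4.3
turn [-0.02 -0.06  0.06] shift cm [0.01 9.93 0.03]
roller (array([551.38995361,  19.00582504]), np.float32(-12.88266), np.float32(95.86542), np.float32(20.028864)) 
line (array([562.35296631, -82.54384613]), np.float32(-11.906815), np.float32(236.05269), np.float32(9.951138))
along -31.678921883709904 across(left+) 97.10287947230631 skew -0.97584534
```

View pics/top2.png

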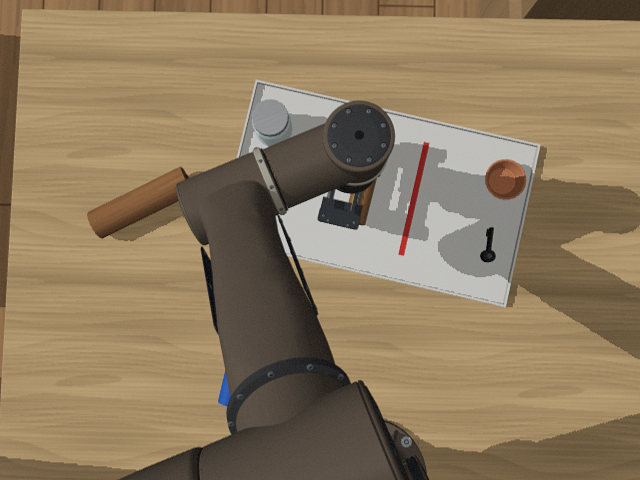

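The top view shows the hand behind the roller, with the roller's front edge at about (370,205) and the line ahead of it clear. It is rolling well with no force, so I'll keep going.

Call:
servo_tool(
  deltas=[
    [[0,0,0],[0,0.4,0],8.7],
    [[0,0,0],[0,0.8,0],8.7],
    [[0,0,0],[0,1.2,0],8.7],
    [[0,0,0],[0,1.6,0],8.7],
    [[0,0,0],[0,2,0],8.7],
  ],
)

```text
clock: 4.85
tool_pos: [0.5838, 0.0341, 0.0162]
orientation: [-130.8, 89.9, 37.3]
force: [-0.4, -0.0, 0.4]
opening: 0.087
```

Call:
servo_tool(
  deltas=[
    [[0,0,0],[0,0.4,0],8.7],
    [[0,0,0],[0,0.8,0],8.7],
    [[0,0,0],[0,1.2,0],8.7],
    [[0,0,0],[0,1.6,0],8.7],
    [[0,0,0],[0,2,0],8.7],
  ],
)

```text
clock: 5.35
tool_pos: [0.5796, 0.0142, 0.0162]
orientation: [-132.2, 89.9, 35.8]
force: [0.5, -0.1, -0.5]
opening: 0.0873
```

Call:
servo_tool(
  deltas=[
    [[0,0,0],[0,0.4,0],8.7],
    [[0,0,0],[0,0.8,0],8.7],
    [[0,0,0],[0,1.2,0],8.7],
    [[0,0,0],[0,1.6,0],8.7],
    [[0,0,0],[0,2,0],8.7],
  ],
)

```text
clock: 5.85
tool_pos: [0.5754, -0.0057, 0.0161]
orientation: [-130.5, 89.9, 37.5]
force: [0.1, 0.9, -0.3]
opening: 0.087
```

Call:
servo_tool(
  deltas=[
    [[0,0,0],[0,0.3,0],8.7],
    [[0,0,0],[0,0.6,0],8.7],
    [[0,0,0],[0,0.9,0],8.7],
    [[0,0,0],[0,1.1,0],8.7],
    [[0,0,0],[0,1.3,0],8.7],
  ],
)

```text
clock: 6.35
tool_pos: [0.5727, -0.0186, 0.0161]
orientation: [-132.5, 89.9, 35.6]
force: [-1.0, 0.3, 0.1]
opening: 0.0871
```

```bash
python3 -c "
from h import *
goto(-3,36,16)
s=snap('side','side3.png')"
```

```text
now a,b -2.8003971263583605 64.73473033380509 z 16.12906003056113 F [-1.   0.3  0.1] t 6.35
turn [-0.04 -0.05  0.06] shift cm [0.01 2.87 0.02]
```

View pics/side3.png

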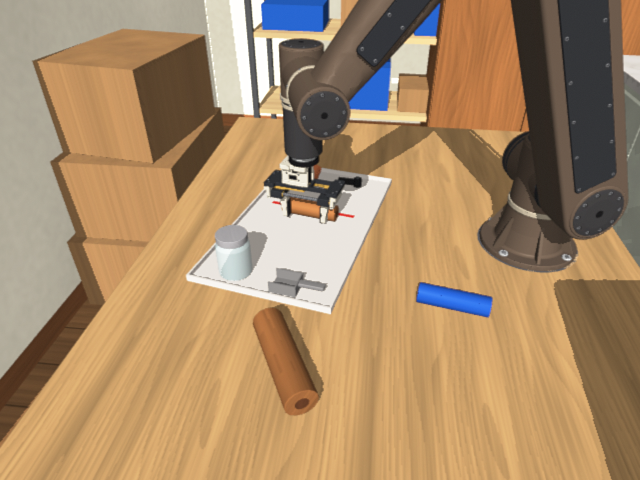

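The side view shows the roller at about (314,210), just ahead of the fingers at (285,208) and (325,215), close to the line. I'll push the rest slowly, stop a little short and measure.

Call:
servo_tool(
  deltas=[
    [[0,0,0],[0,0.3,0],8.7],
    [[0,0,0],[0,0.6,0],8.7],
    [[0,0,0],[0,0.9,0],8.7],
    [[0,0,0],[0,1.1,0],8.7],
    [[0,0,0],[0,1.3,0],8.7],
  ],
)

```text
clock: 6.9
tool_pos: [0.5698, -0.0317, 0.0161]
orientation: [-129.1, 89.9, 39.0]
force: [-0.4, 0.2, 0.5]
opening: 0.0869
```

Call:
servo_tool(
  deltas=[
    [[0,0,0],[0,0.2,0],8.7],
    [[0,0,0],[0,0.4,0],8.7],
    [[0,0,0],[0,0.6,0],8.7],
    [[0,0,0],[0,0.8,0],8.7],
    [[0,0,0],[0,0.9,0],8.7],
  ],
)

```text
clock: 7.4
tool_pos: [0.5679, -0.0407, 0.0161]
orientation: [-129.8, 89.9, 38.2]
force: [-0.4, 0.6, 0.6]
opening: 0.0874
```

Call:
servo_tool(
  deltas=[
    [[0,0,0],[0,0,0],8.7],
    [[0,0,0],[0,-0.4,0],8.7],
    [[0,0,0],[0,-1,0],8.7],
    [[0,0,0],[0,-2,0],8.7],
    [[0,0,0],[0,-3,0],8.7],
  ],
)

```text
clock: 7.9
tool_pos: [0.5744, -0.0104, 0.0161]
orientation: [-132.7, 89.9, 35.4]
force: [0.5, 0.9, -0.1]
opening: 0.0869
```

```bash
python3 -c "
from h import *
goto(-3,36,16)
s=snap('top','top3.png');measure(s)"
```

```text
now a,b -2.8072642132552046 73.11140147161606 z 16.133848348588703 F [ 0.5  0.9 -0.1] t 7.9
turn [-0.05 -0.05  0.06] shift cm [0.01 3.71 0.02]
roller (array([532.28546143, -66.09560394]), np.float32(-11.934812), np.float32(109.34513), np.float32(41.599464)) 
line (array([465.44885254, -61.72421265]), np.float32(-12.097066), np.float32(37.816124), np.float32(9.171613))
along 66.26854044008644 across(left+) 9.732526763818441 skew 0.16225433
```

View pics/top3.png

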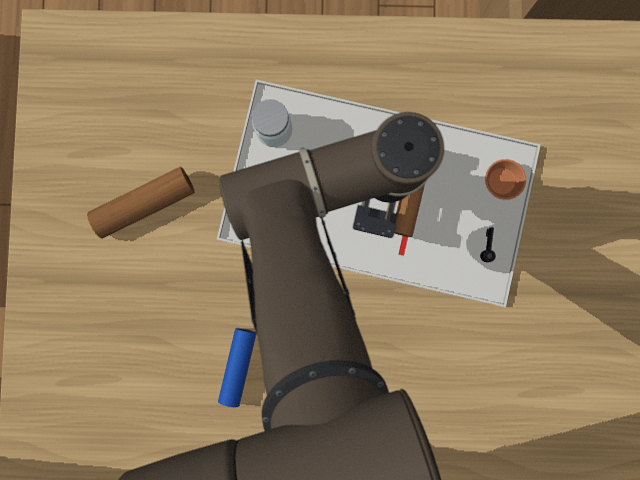

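The top view shows the roller parallel to the line, its near end at (405,235) with the red line end emerging at (403,245). Its axis is still about 10 mm short, at +9.9 against the earlier line centre, with skew about 0. It needs one more slow nudge.

Call:
servo_tool(
  deltas=[
    [[0,0,0],[0,0.8,0],8.7],
    [[0,0,0],[0,1.6,0],8.7],
    [[0,0,0],[0,2.2,0],8.7],
    [[0,0,0],[0,2.5,0],8.7],
    [[0,0,0],[0,2.7,0],8.7],
  ],
)

```text
clock: 8.45
tool_pos: [0.5693, -0.0364, 0.0162]
orientation: [-139.8, 89.9, 28.3]
force: [-0.1, -0.0, -0.5]
opening: 0.0872
```

Call:
servo_tool(
  deltas=[
    [[0,0,0],[0,0.2,0],8.7],
    [[0,0,0],[0,0.4,0],8.7],
    [[0,0,0],[0,0.6,0],8.7],
    [[0,0,0],[0,0.8,0],8.7],
    [[0,0,0],[0,1.0,0],8.7],
  ],
)

```text
clock: 8.95
tool_pos: [0.5672, -0.0463, 0.0162]
orientation: [-139.7, 89.9, 28.3]
force: [-0.2, -0.1, 0.3]
opening: 0.087
```

Call:
servo_tool(
  deltas=[
    [[0,0,0],[0,0.1,0],8.7],
    [[0,0,0],[0,0.2,0],8.7],
    [[0,0,0],[0,0.3,0],8.7],
    [[0,0,0],[0,0.35,0],8.7],
    [[0,0,0],[0,0.35,0],8.7],
  ],
)

```text
clock: 9.45
tool_pos: [0.5665, -0.0498, 0.0162]
orientation: [-139.8, 89.9, 28.2]
force: [-0.3, 0.1, 0.9]
opening: 0.0868
```

Call:
servo_tool(
  deltas=[
    [[0,0,0],[0,0,0],8.7],
    [[0,0,0],[0,-0.4,0],8.7],
    [[0,0,0],[0,-1.5,0],8.7],
    [[0,0,0],[0,-3,0],8.7],
    [[0,0,0],[0,-4,0],8.7],
  ],
)

```text
clock: 9.95
tool_pos: [0.5753, -0.009, 0.0164]
orientation: [-143.4, 89.9, 24.7]
force: [-0.4, 0.0, 0.3]
opening: 0.0871
```

```bash
python3 -c "
from h import *
goto(-3,36,16)
s=snap('top');R,L=measure(s); print((R[0]/1000-L0)@v*1000)"
```

```text
now a,b -2.213644399117251 74.68630407765416 z 16.356565644099916 F [-0.4  0.   0.3] t 9.95
turn [-0.   -0.11  0.08] shift cm [0.03 3.87 0.08]
roller (array([543.83337402, -77.28431702]), np.float32(-12.425433), np.float32(136.49275), np.float32(41.264503)) 
line (array([465.44885254, -61.72421265]), np.float32(-12.097066), np.float32(37.816124), np.float32(9.171613))
along 79.90482164807258 across(left+) 1.2123489021078058 skew -0.32836723
1.3369379332558253
```

Measured 1.3 mm off centre. I'll lift away and clear the view to check it unobstructed.

Call:
servo_tool(
  deltas=[
    [[0,0,0],[-3,-0.3,0],8.7],
    [[0,0,0],[-7,-0.3,0],8.7],
    [[0,0,0],[-11.5,-0.3,0],8.7],
    [[0,0,0],[-16,-0.3,0],8.7],
    [[0,0,0],[-19,-0.3,0],8.7],
  ],
)

```text
clock: 10.5
tool_pos: [0.5768, -0.0045, 0.2102]
orientation: [-152.9, 89.6, 15.3]
force: [0.4, 0.5, -0.2]
opening: 0.087
```

Call:
servo_tool(
  deltas=[
    [[0,0,0],[0,4.5,0.5],8.7],
    [[0,0,0],[0,9,1],8.7],
    [[0,0,0],[0,13.5,1.5],8.7],
    [[0,0,0],[0,18,2],8.7],
    [[0,0,0],[0,22.5,2.5],8.7],
  ],
)

```text
clock: 11.0
tool_pos: [0.5058, -0.2206, 0.2096]
orientation: [-154.0, 89.6, 14.3]
force: [1.0, -0.7, 0.1]
opening: 0.0869
```

Call:
servo_tool(
  deltas=[
    [[3,0,0],[0,4,1],8.7],
    [[6,0,0],[0,8,2],8.7],
    [[9,0,0],[0,12,3],8.7],
    [[12,0,0],[0,16,4],8.7],
    [[12,0,0],[0,18,4.5],8.7],
  ],
)

```text
clock: 11.5
tool_pos: [0.424, -0.3895, 0.2086]
orientation: [-141.4, 89.6, 14.7]
force: [0.1, 0.1, 0.2]
opening: 0.0867
```

```bash
python3 -c "
from h import *
s=snap('top','top4.png');R,L=measure(s); print((R[0]/1000-L0)@v*1000,(R[0]/1000-L0)@u*1000)
cv2.imwrite('pics/top4c.png',cv2.resize(s['image'][60:380,200:600],None,fx=1.8,fy=1.8)[:,:,::-1])"
```

```text
roller (array([555.29180908, -79.8628006 ]), np.float32(-12.425195), np.float32(159.98247), np.float32(41.555893)) 
line (array([ 658.74639893, -102.87910461]), np.float32(-11.611474), np.float32(39.919495), np.float32(9.830915))
along -105.96997543292161 across(left+) 1.7225473715870976 skew -0.8137207
1.176645847956126 -7.205677539908886
```

View pics/top4c.png

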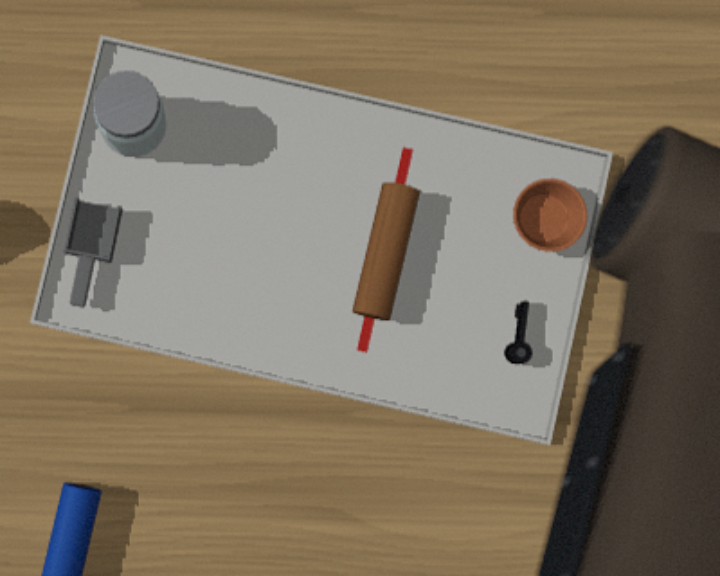

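The crop shows the roller lying on the line from (402,185) to (372,318), with red showing at both ends at (405,160) and (365,335). The jar, scoop, dish and paddle are where they started. I'll check that it is at rest, then hand in.

```bash
python3 -c "
from h import *
for i in range(5): s=snap('top')
R,L=measure(s); print((R[0]/1000-L0)@v*1000, ctrl.get_obs()['clock'], abs(ctrl.get_obs()['qvel']).max())
print(ctrl.close_job())"
```

```text
roller (array([555.28125   , -79.75635529]), np.float32(-12.497602), np.float32(159.90378), np.float32(41.535034)) 
line (array([ 658.57452393, -102.59429932]), np.float32(-12.096231), np.float32(40.445496), np.float32(9.5753565))
along -105.78564495577984 across(left+) 0.6853288116908516 skew -0.401371
1.2786262157505386 11.8 0.5400156250614915
the job is handed in; nothing more can be done
None
```

The roller is parked on the red line and the job is handed in, at 11.8 s of the 40 s allowed. I rolled the smaller brown roller about 130 mm across the tray with the backs of the open fingers. I stopped it about 10 mm short, measured, nudged it the rest of the way, then lifted clear.

- **Position:** in the last top view its axis is about 1 mm off the line's centre, within the cameras' 2 mm calibration. Repeat pictures 0.3 s apart showed no movement.
- **Heading:** it lies within about 0.5° of the line.
- **Ends:** red line shows beyond both ends of the roller.
- **Other things:** the jar, dish, scoop and paddle look where they started, judged by eye from the picture. The wrist force never read above about 2 N.

**Checks that disagreed:**
- The roller's length came out as 160 mm instead of 150. The colour mask probably took in some of the red line, so its position along the line (about 7 mm off centre) is only rough.
- Once the roller covered its middle, the line's own fit caught only one end. I measured against the centre found at the start instead.

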